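Gauge a silver strip on the bench micrometer

ROBOT

A 6-joint arm with a two-finger parallel gripper is mounted at the origin on the work surface. World frame = base frame: x ahead of the robot, y to its left, z up, the work surface at z = 0. Lengths are in mm, angles in rad, forces in N, time in s.
With the tool pointing down it reaches from about 400 to 925 mm from the base axis. Payload 12.5 kg.
Tool frame: the origin (TCP) lies on the centre line of the jaws, within the pads' length; the fingertips stand 8 mm ahead of it and the grasp point (between the pads) lies 11 mm behind it; z points along the fingers, x is the direction in which the jaws open and shut, and the axes are right-handed (so a half turn about z gives the same grasp; the last joint's range is limited). The gripper opens to 95 mm and grips with 3 to 60 N. Pads are 20 mm wide; open, the fingers measure 119 mm over their backs; the gripper's body (75 mm by 180 mm) begins 59 mm behind the grasp point.
Start: joints at [1.234, 0.491, 1.559, -0, 1.092, -0.106], TCP at [142.954, 608.449, 222.661] pointing down, gripper open.
Joint ranges: [-3.1, 3.1], [-0.84, 2.19], [0.05, 2.79], [-1.13, 4.28], [0.06, 2.93], [-2.69, 2.69]. Speed limits (rad/s): [2.22, 2.22, 2.79, 3.14, 3.14, 3.14].

INTERFACE

Orientations are given as [roll, pitch, yaw] about the fixed x, y, z axes, in that order (R = Rz(yaw) Ry(pitch) Rx(roll)).
In Python, from cell import env gives the robot as it stands. The module is installed in compiled form; this text tells all that it offers.
- The arm moves only by the tool send_rows, never from a script. Its argument "moves" is a list that holds one entry, the list of rows, each a list of 6 numbers: the shift along the tool's x, y, z as a fraction of full scale, then the turn, a rotation vector about the tool's x, y, z as a fraction of full scale. A call has 1 to 12 rows; each row is the pose to reach, as a shift and turn from the pose commanded when the call began, along the tool's axes at that moment; what a row does not reach only later rows make up. Full scale, the value 1, is 0.3 m for a shift and 90 degrees for a turn. A row lasts 1/12 s, in which the tool goes at most 41.7 mm and 7.16 degrees, less where a joint would pass 70% of its speed; a pose out of reach is approached as far as the arm can. A call with a number of a shift or a turn outside -1 to 1 is refused whole. A call with a gripper value outside its range is refused whole. "grip" is the gripper's target within -1 to 1 (shut at 1, half-way at 0, fully open at -1), set as the call begins (left out, the last holds). The fingers move at their own pace and stop on an object; the grip force is fixed at half the most. Time passes only in rows, so rows that repeat a pose let the fingers close. It gives the time, the measured TCP pose, the force and the opening at its end, in the units of the state.
- env.state(): the state, without advancing time (a new reading comes with each control period).
- env.read_camera(name): name is "scene" or "top" or "wrist"; returns a dict with "image" (400x640x3 uint8, red, green, blue), "mtx" (3x3 intrinsics, pixels), "T" (4x4, takes a point from camera to world coordinates); the wrist camera has in their place "mount" (4x4, takes a point from camera to tool coordinates, whose origin is the TCP and whose axes are the tool frame's). Camera axes: x right, y up, looking along -z (the intrinsics and any distortion apply to the point x, -y, -z); pixel columns grow to the right and rows downward; lengths in mm; the calibration is good to about 2 mm. A picture is of the moment at which its call begins: read the wrist's pose just before it. There is no depth.
- env.job_done(): hands the job in, once; it reports no verdict.
Trained networks look in the newest picture that a camera, given by its name, has taken for a name from the list of things; names that differ only in an ending like _2 or _b are one class to them, and where a whole thing is asked for, a point or a joint stands for the part that bears it (a point fixed in the world has none). Each returns a list of dicts, best first, with "confidence" (0 to 1); they miss things now and then, are a little off and sometimes report something else, mostly with a low value. They report only what shows in the picture. A call takes as long as a camera call. They do not tell look-alikes from the thing itself.
- env.look_for(camera, thing): "xy" ([column, row] in pixels, amid what is visible of it).
- env.outline_of(camera, thing): "region" (400x640 bool, what is visible of it) and "xy" ([column, row] in pixels, amid what is visible of it).
The state is a dict: "t": time; "joints": joint angles; "qvel": joint speeds; "tau": joint torques, N m; "eef_pos": TCP position; "tcp_rot": TCP orientation; "ft_force": force on the tool from outside, world axes, zero at the start; "moment": the same for the moment, N m; "opening": opening from 0.0 (shut) to 1.0 (fully open).
Only numpy, scipy, OpenCV 4.12 (cv2) and the standard library are available. Lean on these libraries where they do the work, as an engineer would, in place of code of your own. Each camera call takes 0.05 s, during which the arm holds its last target. There are 200 camera calls.

TASK

Gauge the long silver strip lying on the soldering board: lay it flat on the table of the upright bench micrometer, lengthways under the spindle, and slide it in gently until its end is home against the back stop. Then turn the ratchet knob on top clockwise (seen from above) until the spindle pinches the strip and the ratchet slips, let it slip through about a quarter turn and never more than half a turn in all, and leave the strip clamped there. Do not force the strip or the spindle, and leave the other things on the bench as they are.

Things in the scene. Friction and masses are not known exactly. Their poses are not given: they have to be found in the camera images.
- strip: The longest flat strip of rolled silver, hand sawn: 16 mm wide, 100 to 135 mm long and 3 to 6.5 mm thick (these two are not known better; the thickness is what is being gauged), about 100 g; starts lying flat on the soldering board (top of the board 14 mm above the bench). Origin: middle of its underside; x along its length, z up. The two ends are alike.
- micrometer: Upright bench micrometer, fixed. Origin on the bench straight below the spindle axis; z up, x inward from the open front to the back stop. Its measuring table (lapped steel) has its top 45 mm up and spans x -54 to +38, y -23 to +23 mm; in front of x -54 is bare bench. Grey base: 28 mm high, x -50 to +45, y -40 to +96 mm.
- bridge_mid (a point): Middle of the top of the micrometer's arm, 110 mm up. Column (28 mm thick, 125 mm high, with a 43 mm clamp ring) at the micrometer's x 0, y +66 mm; from it the arm with readout reaches over the table to the spindle: x -22 to +22, y -17 to +108 mm, heights 75 to 115 mm. Above 125 mm there are only thimble and ratchet knob, within 11 mm of the spindle axis.
- back_stop: Dark steel lip across the rear of the measuring table, 34 mm wide and 12 mm high above it. Origin: that of the micrometer; the face that the strip's end meets is at x = +25 mm in that frame, square to x, so the spindle measures 25 mm from the strip's end. It is rigid: a strip that meets it faster than about 20 mm/s rings with 25 N or more.
- spindle: The spindle, a non-rotating steel rod 8 mm thick that moves straight down as the head is turned. Origin: centre of its flat lower tip. It starts 7.5 to 10 mm above the measuring table.
- ratchet_grip (a point): Point on the axis of the ratchet knob, 6 mm below its top. The knob, topmost on the micrometer, is a knurled upright steel cylinder 18 mm in diameter, from 174 to 200 mm above the bench. It turns about the upright axis, stays at its height and stays where it is let go, so it can be turned in several grasps; pressing down on it moves nothing.
- thimble: Steel thimble right below the knob, 22 mm in diameter, 132 to 170 mm above the bench (origin at its foot, on the axis). Turned by the knob through the ratchet; one whole turn clockwise from above lowers the spindle 10 mm. Free turning takes about 0.02 Nm; the ratchet slips at about 0.044 Nm, the spindle then pinching with some 15 N. Turning the thimble itself bypasses the ratchet.
- ratchet (a joint): How far the ratchet knob has slipped on the thimble, rad: 0 at the start, stays as it is while the thimble turns along with the knob, grows while the ratchet slips clockwise; it does not slip the other way below 0.
- board: Pale soldering board, fixed, 220 x 170 x 14 mm. Origin: middle of its underside; z up.
- offcut: Bystander: a shorter strip of the same width lying on the board, about 72 mm long. Origin: middle of its underside.
- band: Bystander: a plain ring band on the board, 22 mm outside, 6 mm high. Origin: middle of its underside.
- charcoal: Bystander: a black charcoal block 105 x 65 x 32 mm. Origin: middle of its underside.
- tin_a: Bystander: a small open round aluminium tin, 45 mm across, 30 mm high. Origin: middle of its underside.
- tin_b: Bystander: another such tin, 45 mm across, 30 mm high. Origin: middle of its underside.
- dish: Bystander: a low brass-rimmed dish, 64 mm across, 10 mm high. Origin: middle of its underside.
- tweezers: Bystander: steel tweezers 145 mm long, about 10 mm high. Origin: near their middle, on the bench.
Mind the look-alikes: they are no part of the job. What is shaped like the strip but blue or red is not meant.

How it is judged (in metres and radians):
On the way, in this order (a step that is already met when the one before it is completed fails the run):
1. The strip lies flat on the measuring table under the raised spindle, its end home against the back stop, and the ratchet has not slipped (x of strip in the frame of micrometer between -0.0395 and -0.03 m and y of strip in the frame of micrometer between -0.005 and 0.005 m and z of strip in the frame of micrometer between 0.0425 and 0.0475 m and angle between the x axis of strip and the x axis of micrometer, either way round below 0.12 rad and angle between strip's own z axis and vertical below 0.05 rad and contact force between spindle and strip below 1 N and value of joint ratchet below 0.15 rad), for 0.2 s.
2. The spindle pinches the strip and the ratchet has slipped (x of strip in the frame of micrometer between -0.0395 and -0.03 m and y of strip in the frame of micrometer between -0.005 and 0.005 m and z of strip in the frame of micrometer between 0.0425 and 0.0475 m and angle between the x axis of strip and the x axis of micrometer, either way round below 0.12 rad and angle between strip's own z axis and vertical below 0.05 rad and contact force between spindle and strip above 5 N and value of joint ratchet above 0.3 rad), for 0.1 s.
At the end, for the whole second after the job is handed in: Strip at rest, level (0.05 rad) on the measuring table, end within 2 mm of the back stop, centred within 5 mm and 0.12 rad under the spindle, pinched with over 5 N; the ratchet has slipped 0.3 to 3.14 rad in all (all of step 2 and value of joint ratchet below 3.14 rad and linear speed of strip below 0.02 m/s); the robot touches nothing.
It fails at once if the spindle is pushed, knocked or screwed down with more than 25 N (contact force between spindle and anything else above 25 N).
It fails at once if the strip is pressed against the back stop with more than 25 N (contact force between strip and back_stop above 25 N).
It fails at once if the ratchet is run on for more than half a turn (value of joint ratchet above 3.14 rad).
It fails at once if a bystander is moved more than 30 mm (distance of any of offcut, band, charcoal, tin_a, tin_b, dish, tweezers from where it was at the start of the episode above 0.03 m).
It also fails if it takes over 72 s, if anything falls off the work surface, if the arm or the gripper's body presses on something with over 40 N, if the wrist force passes 120 N, or if a joint passes its speed limit or range.

## Working session

There is one attempt and no reset: what is moved stays moved. The work goes in short steps, Python scripts to look and compute and a tool call to move; the robot and the scene stay as the last step left them, time stands still between calls to the robot, and variables do not carry over. Pictures are saved under pics/ and viewed, about 8 in all and at most 12, crops included, and the job is handed in when it is done.

Besides the shell and the picture viewer there is one more tool, called after "Call:" as name(argument=value, ...) on one line, values as JSON. send_rows: Moves the arm, as the interface text tells. Its arguments: {"type":"object","properties":{"moves":{"type":"array","items":{"type":"array","items":{"type":"array","items":{"type":"number"}}}},"grip":{"type":"number"}},"required":["moves"]}

```bash
mkdir -p pics; cat > h.py <<'E'
import numpy as np, cv2
from scipy.spatial.transform import Rotation as R
from cell import env
def cam(n):
    s=env.state(); c=env.read_camera(n)
    if 'mount' in c:
        T=np.eye(4);T[:3,:3]=R.from_euler('xyz',s['tcp_rot']).as_matrix();T[:3,3]=s['eef_pos']
        c['T']=T@c['mount']
    return c
def save(c,f,crop=None,k=1):
    im=c['image'][:,:,::-1]
    if crop: a,b,d,e=crop; im=im[b:e,a:d]
    if k!=1: im=cv2.resize(im,None,fx=k,fy=k,interpolation=cv2.INTER_CUBIC)
    cv2.imwrite('pics/'+f,im)
def w(c,uv,z):
    uv=np.atleast_2d(np.array(uv,float)); K=c['mtx']
    d=np.c_[(uv[:,0]-K[0,2])/K[0,0],-(uv[:,1]-K[1,2])/K[1,1],-np.ones(len(uv))]@c['T'][:3,:3].T
    o=c['T'][:3,3]; return o+d*((z-o[2])/d[:,2])[:,None]
def px(c,P):
    P=np.atleast_2d(np.array(P,float)); q=(P-c['T'][:3,3])@c['T'][:3,:3]; K=c['mtx']
    return np.c_[K[0,0]*q[:,0]/-q[:,2]+K[0,2],K[1,1]*q[:,1]/q[:,2]+K[1,2]]
E
python3 - <<'E'
from h import *
np.set_printoptions(precision=1,suppress=True)
print(env.state())
for n in ('top','scene'):
    c=cam(n); save(c,n+'0.png'); print(n,c['T'][:3,3],c['mtx'][0], {k:v for k,v in c.items() if k not in('image','T','mtx')})
    for t,z in (('strip',19),('micrometer',60),('ratchet_grip',194),('back_stop',57),('bridge_mid',110),('thimble',150),('offcut',19),('board',14)):
        for d in env.look_for(n,t)[:3]: print(t,np.array(d['xy']),round(d['confidence'],2),w(c,d['xy'],z)[0])
E
```

```text
{'t': 0.0, 'joints': array([ 1.2,  0.5,  1.6,  0. ,  1.1, -0.1]), 'qvel': array([ 0.,  0., -0.,  0., -0., -0.]), 'tau': array([  0. , -61.3, -25.8,   0.1,   0. ,  -0. ]), 'eef_pos': array([142.9, 608.2, 222.1]), 'tcp_rot': array([-3.1,  0. ,  1.3]), 'ft_force': array([0.4, 0.1, 0.4]), 'moment': array([-0.1,  0. , -0. ]), 'opening': 0.9974133018443341}
top [ 289.1  -53.  1311. ] [487.5   0.  316.4] {}
strip [403.1 302.8] 0.85 [ 297.7 -273.7   19. ]
strip [416.8 151. ] 0.79 [ 709.2 -319.7   19. ]
strip [474.3 228.7] 0.7 [ 494.7 -467.6   19. ]
micrometer [264.  189.6] 0.56 [581.6  94.2  60. ]
micrometer [189.1 247.2] 0.31 [426. 280.  60.]
back_stop [264.2 190.5] 0.55 [579.9  94.   57. ]
back_stop [404.9 226.9] 0.26 [ 489.9 -275.6   57. ]
bridge_mid [264.4 186.4] 0.91 [578.3  87.7 110. ]
thimble [267.2 173.4] 0.53 [601.8  77.5 150. ]
offcut [189.4 245.8] 0.63 [434.2 290.5  19. ]
offcut [391.1 227.9] 0.59 [ 492.6 -245.4   19. ]
board [406.8 225.9] 0.95 [ 499.6 -288.4   14. ]
scene [879.7 426.8 841.1] [368.7   0.  323.3] {}
strip [344.6 156.3] 0.73 [ 310.3 -259.5   19. ]
strip [284.7 169.8] 0.66 [ 501.9 -319.9   19. ]
strip [223.2 206.2] 0.62 [ 724.7 -296.1   19. ]
micrometer [343.3 278.8] 0.55 [598.5 107.8  60. ]
ratchet_grip [338.5 241.1] 0.57 [601.3  86.5 194. ]
back_stop [336.4 246. ] 0.67 [555.6  23.3  57. ]
back_stop [368.5 211.8] 0.44 [418.5 -14.7  57. ]
back_stop [325.4 278.4] 0.42 [631.2  81.2  57. ]
bridge_mid [342.2 281.8] 0.84 [622.9 132.6 110. ]
thimble [336.5 244.2] 0.79 [591.   67.4 150. ]
offcut [365.5 211.8] 0.48 [403.1 -41.   19. ]
board [290.2 181.5] 0.93 [ 512.5 -271.    14. ]
```

```bash
python3 -c "
import cv2
im=cv2.imread('pics/top0.png');cv2.imwrite('pics/topc.png',cv2.resize(im[90:340,140:540],None,fx=2,fy=2,interpolation=2))
im=cv2.imread('pics/scene0.png');cv2.imwrite('pics/scc.png',cv2.resize(im[130:350,180:450],None,fx=2.7,fy=2.7,interpolation=2))"
```

```text
(no output)
```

View pics/topc.png

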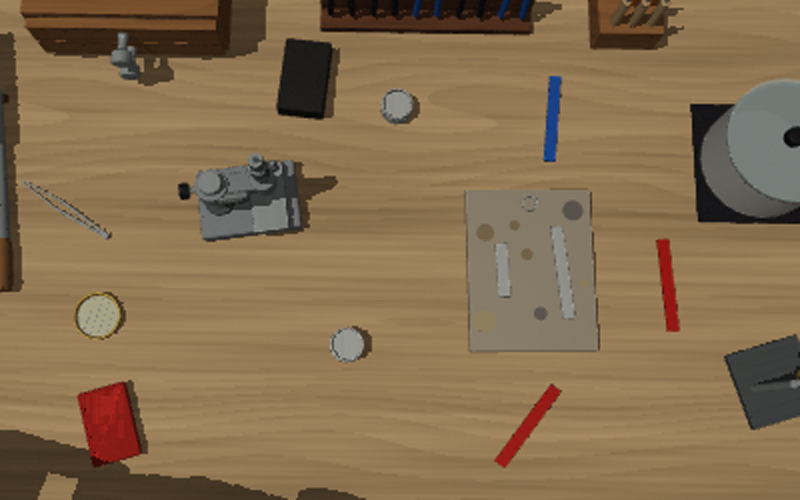

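View pics/scc.png

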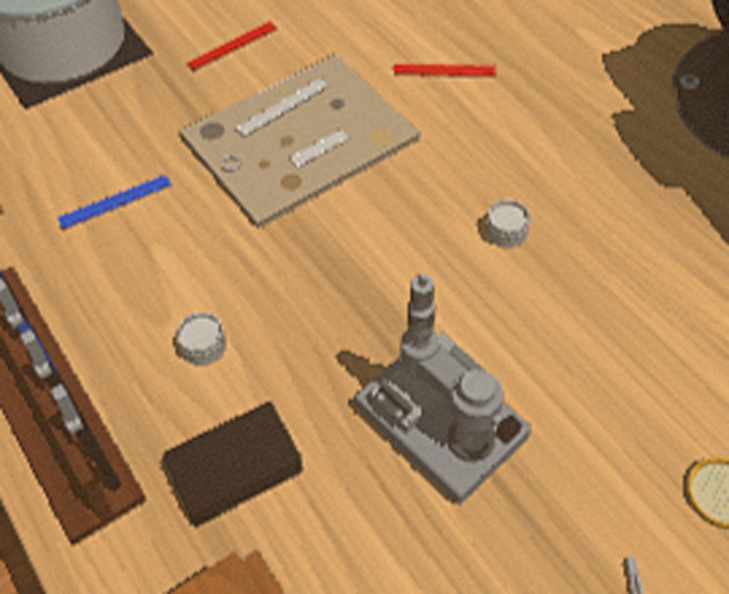

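The top view shows the knob at about (268,170) px, with the column to its left. The open front faces the robot (image down) and the mic yaw is about 0.1. The strip on the board runs from (418,204) to (425,249) px, with the offcut to its left at (391,228). The scene view agrees with this. Next I'll refine these numerically.

```bash
python3 - <<'E'
from h import *
np.set_printoptions(precision=3,suppress=True)
c=cam('top')
for d in env.outline_of('top','strip')[:3]:
    m=d['region'].astype(np.uint8); v,u=np.nonzero(m); P=w(c,np.c_[u,v],18)[:,:2].astype(np.float32)
    print('strip',d['confidence'],d['xy'],cv2.minAreaRect(P))
# direct threshold on board for bright strip
im=c['image'].astype(int); sub=im[190:262,374:436]; print(im[225,420],im[225,408],im[225,391])
m=((im.min(2)>150)).astype(np.uint8)
m[:190]=0;m[262:]=0;m[:,:405]=0;m[:,436:]=0
n,l,s,_=cv2.connectedComponentsWithStats(m); 
for i in range(1,n):
    if s[i,4]>60:
        v,u=np.nonzero(l==i);P=w(c,np.c_[u,v],18)[:,:2].astype(np.float32);print(s[i],cv2.minAreaRect(P))
for n in('top','scene'):
    if n=='scene': c=cam('scene')
    for t,z in (('ratchet_grip',190),('thimble',150)):
        for d in env.outline_of(n,t)[:1]:
            v,u=np.nonzero(d['region']);print(n,t,d['confidence'],d['xy'],u.min(),u.max(),v.min(),v.max(),w(c,d['xy'],z)[0])
    for d in env.outline_of(n,'micrometer')[:1]:
        v,u=np.nonzero(d['region']);print(n,'mic',len(u),u.min(),u.max(),v.min(),v.max())
# project hypothesis in scene
print('scene knob row',w(c,[(420-0)/2.7+180,280/2.7+130],200))
s=env.state(); c=env.read_camera('wrist'); print(c['mount'],c['mtx'],s['tcp_rot'])
E
```

```text
strip 0.85 [404.4, 302.6] ((299.36688232421875, -275.87091064453125), (16.05502700805664, 121.33690643310547), 52.26167297363281)
strip 0.72 [418.7, 143.1] ((717.4502563476562, -316.81695556640625), (20.065523147583008, 121.07447814941406), 84.12104034423828)
strip 0.71 [420.1, 222.9] ((501.3697509765625, -325.2100830078125), (122.7140884399414, 16.530712127685547), 6.045307636260986)
[144 144 138] [133 122 104] [145 145 139]
top ratchet_grip 0.5 [268.7, 172.1] 264 271 167 175 [594.259  69.612 190.   ]
top mic 1818 230 290 168 209
scene ratchet_grip 0.69 [288.6, 179.4] 247 334 151 214 [ 590.111 -130.753  190.   ]
scene thimble 0.66 [337.5, 242.8] 330 340 231 255 [586.938  65.733 150.   ]
scene mic 2542 311 376 232 316
scene knob row [[597.65   70.991 200.   ]]
[[   1.      -0.       0.      -0.218]
 [   0.      -0.957   -0.289  -82.432]
 [   0.       0.289   -0.957 -161.856]
 [   0.       0.       0.       1.   ]] [[338.532   0.    319.274]
 [  0.    338.532 200.262]
 [  0.      0.      1.   ]] [ 3.142 -0.     1.34 ]
```

```bash
cat >> h.py <<'E'
def to(pos,yaw):
    s=env.state(); A=R.from_euler('xyz',s['tcp_rot']); B=R.from_euler('xyz',[np.pi,0,yaw])
    d=A.inv().apply(np.array(pos)-s['eef_pos'])/300; r=(A.inv()*B).as_rotvec()/(np.pi/2)
    print('move',np.round(d,4),np.round(r,4),'mm',round(np.linalg.norm(d)*300,1))
E
python3 -c "
from h import *
to([330,350,260],1.34); to([540,70,260],1.67)"
```

```text
move [-0.6961  0.804  -0.1245] [ 0.     -0.0001  0.    ] mm 321.2
move [-1.4446  1.6989 -0.1246] [ 0.000e+00 -1.000e-04 -2.101e-01] mm 670.1
```

Call:
send_rows(moves=[[[-0.7,0.8,-0.13,0,0,-0.1],[-0.7,0.8,-0.13,0,0,-0.1],[-0.7,0.8,-0.13,0,0,-0.1],[-0.7,0.8,-0.13,0,0,-0.1],[-0.7,0.8,-0.13,0,0,-0.1],[-0.7,0.8,-0.13,0,0,-0.1],[-0.7,0.8,-0.13,0,0,-0.1],[-0.7,0.8,-0.13,0,0,-0.1],[-0.7,0.8,-0.13,0,0,-0.1],[-0.7,0.8,-0.13,0,0,-0.1],[-0.7,0.8,-0.13,0,0,-0.1],[-0.7,0.8,-0.13,0,0,-0.1]]])

```text
t: 2.4
eef_pos: [328.0, 349.9, 261.5]
tcp_rot: [-3.141, -0.0, 1.498]
ft_force: [-0.5, 0.4, 0.0]
opening: 1.001
```

```bash
python3 -c "
from h import *
to([540,70,260],1.67)"
```

```text
move [-0.8791  0.7726  0.0046] [-0.0002 -0.     -0.1094] mm 351.1
```

Call:
send_rows(moves=[[[-0.88,0.77,0,0,0,-0.11],[-0.88,0.77,0,0,0,-0.11],[-0.88,0.77,0,0,0,-0.11],[-0.88,0.77,0,0,0,-0.11],[-0.88,0.77,0,0,0,-0.11],[-0.88,0.77,0,0,0,-0.11],[-0.88,0.77,0,0,0,-0.11],[-0.88,0.77,0,0,0,-0.11],[-0.88,0.77,0,0,0,-0.11],[-0.88,0.77,0,0,0,-0.11],[-0.88,0.77,0,0,0,-0.11],[-0.88,0.77,0,0,0,-0.11]]])

```text
t: 3.4
eef_pos: [539.0, 70.1, 261.2]
tcp_rot: [-3.141, -0.0, 1.671]
ft_force: [0.2, 0.3, -0.5]
opening: 0.999
```

```bash
python3 - <<'E'
from h import *
c=cam('wrist'); np.savez('mic',**c); save(c,'mic.png',(100,40,560,400),1.7)
print(env.state()['eef_pos'])
def mic(p,o,th): 
    p=np.array(p,float); return np.c_[o[0]+p[:,0]*np.cos(th)-p[:,1]*np.sin(th),o[1]+p[:,0]*np.sin(th)+p[:,1]*np.cos(th),p[:,2]]
pts=[(-50,-40,28),(-50,96,28),(45,-40,28),(-54,-23,45),(-54,23,45),(25,-17,57),(25,17,57),(0,0,200)]
print(((px(c,mic(pts,(595,70),.1))-[100,40])*1.7).round())
print(((px(c,mic(pts,(595,70),.1))).round()))
for t,z in(('ratchet_grip',200),('back_stop',57),('bridge_mid',110)):
  for d in env.look_for('wrist',t)[:1]: print(t,d,w(c,d['xy'],z))
E
```

```text
[538.85897821  70.27877283 261.45048273]
[[308. 231.]
 [501. 231.]
 [312. 355.]
 [330. 230.]
 [399. 230.]
 [340. 346.]
 [389. 346.]
 [360. 427.]]
[[281. 176.]
 [395. 176.]
 [283. 249.]
 [294. 175.]
 [334. 175.]
 [300. 244.]
 [329. 244.]
 [312. 291.]]
ratchet_grip {'xy': [316.2, 283.8], 'confidence': 0.85} [[588.51237268  72.75242937 200.        ]]
bridge_mid {'xy': [337.0, 221.4], 'confidence': 0.61} [[570.52858479  90.80421175 110.        ]]
```

View pics/mic.png

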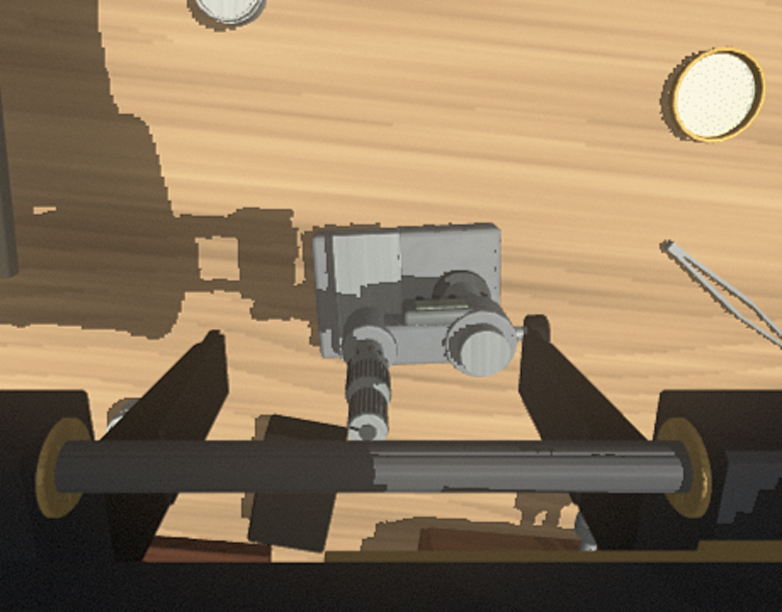

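The wrist view shows the mic base front corners at crop (314,231) and (499,224), and the table's front edge from (333,234) to (399,231). The base's left rear corner is at (322,358) and the knob top at (368,430). I'll fit the pose to these points.

```bash
python3 - <<'E'
from h import *
from scipy.optimize import least_squares
c=dict(np.load('mic.npz'))
pts=np.array([(-50,-40,28),(-50,96,28),(-54,-23,45),(-54,23,45),(45,-40,28),(0,0,200)],float)
ob=np.array([(314,231),(499,224),(333,234),(399,231),(322,358),(368,430)])/1.7+[100,40]
def M(x):
    o=x[:2]; th=x[2];p=pts
    return np.c_[o[0]+p[:,0]*np.cos(th)-p[:,1]*np.sin(th),o[1]+p[:,0]*np.sin(th)+p[:,1]*np.cos(th),p[:,2]]
r=least_squares(lambda x:(px(c,M(x))-ob).ravel()*[1]*1,[595,70,.1],loss='soft_l1',x_scale=[1,1,.01])
print(r.x,(r.fun.reshape(-1,2)).round(1))
# strip approach: grasp point 38 mm toward -x from centre
th=.105;ctr=np.array([501.4,-325.2]); g=ctr-38*np.array([np.cos(th),np.sin(th)]);print(g)
to([*g,150],th+np.pi/2)
E
```

```text
[5.95594187e+02 7.40676896e+01 1.56048718e-01] [[-2.6  2.5]
 [ 2.5  0.4]
 [-0.8 -0.1]
 [ 0.5 -0.6]
 [-0.8  0.4]
 [ 0.6 -0.6]]
[ 463.60928262 -329.18267242]
move [-1.2986 -0.3842  0.3725] [ 0.0001 -0.0001 -0.0026] mm 421.4
```

Call:
send_rows(moves=[[[-0.9,-0.3,0.2,0,0,0],[-0.9,-0.3,0.2,0,0,0],[-0.9,-0.3,0.2,0,0,0],[-0.9,-0.3,0.2,0,0,0],[-0.9,-0.3,0.2,0,0,0],[-0.9,-0.3,0.2,0,0,0],[-0.9,-0.3,0.2,0,0,0],[-0.9,-0.3,0.2,0,0,0],[-0.9,-0.3,0.2,0,0,0]]])

```text
t: 4.35
eef_pos: [476.0, -209.8, 201.3]
tcp_rot: [-3.141, -0.001, 1.667]
ft_force: [0.4, 0.4, -0.6]
opening: 0.996
```

Call:
send_rows(moves=[[[-0.4,-0.2,0.1,0,0,0],[-0.4,-0.2,0.1,0,0,0],[-0.4,-0.2,0.1,0,0,0],[-0.4,-0.2,0.1,0,0,0],[-0.4,-0.2,0.1,0,0,0],[-0.4,-0.2,0.1,0,0,0]],[[0,0,0,0,0,0]]])

```text
invalid input
```

Call:
send_rows(moves=[[[-0.4,-0.2,0.1,0,0,0],[-0.4,-0.2,0.1,0,0,0],[-0.4,-0.2,0.1,0,0,0],[-0.4,-0.2,0.1,0,0,0],[-0.4,-0.2,0.1,0,0,0],[-0.4,-0.2,0.1,0,0,0]]])

```text
t: 4.85
eef_pos: [429.3, -333.0, 171.8]
tcp_rot: [3.141, -0.0, 1.67]
ft_force: [-0.1, 0.9, 0.1]
opening: 1.0
```

```bash
python3 - <<'E'
from h import *
c=cam('wrist'); save(c,'str.png',(100,0,560,350),1.7)
for d in env.outline_of('wrist','strip')[:3]:
    v,u=np.nonzero(d['region']); P=w(c,np.c_[u,v],18.5)[:,:2].astype(np.float32)
    print('strip',d['confidence'],d['xy'],cv2.minAreaRect(P), u.min(),u.max(),v.min(),v.max())
E
```

```text
strip 0.79 [184.5, 216.0] ((475.88897705078125, -462.44482421875), (111.69855499267578, 16.554786682128906), 3.532853841781616) 172 195 165 271
strip 0.71 [319.6, 245.3] ((493.4607849121094, -324.69464111328125), (113.13878631591797, 15.862454414367676), 6.154075622558594) 313 329 196 298
strip 0.57 [396.5, 52.1] ((300.48553466796875, -279.60589599609375), (16.584514617919922, 116.25375366210938), 52.401206970214844) 344 454 0 105
```

View pics/str.png

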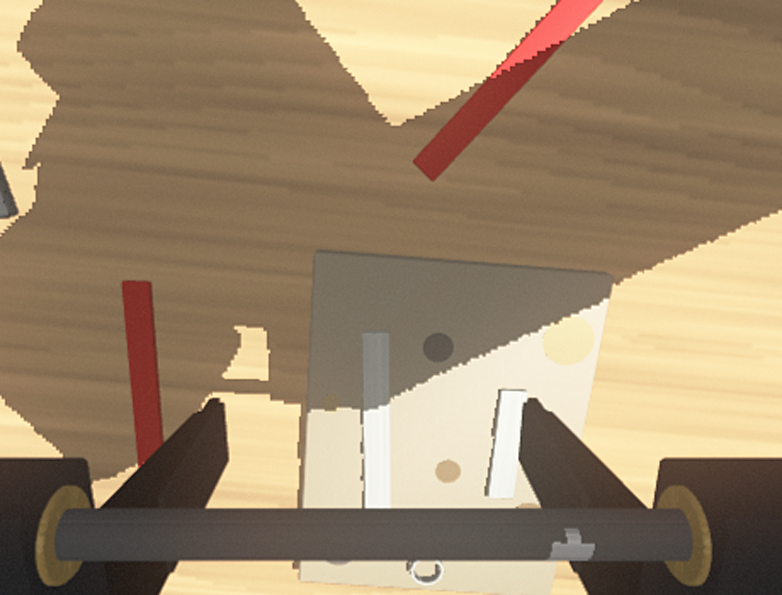

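The strip's near end is at crop (375,332), and it is clear of the offcut on the right at crop x≥487. I'll compute the grasp point.

```bash
python3 - <<'E'
from h import *
s=env.state()
c=cam('wrist')
E_=w(c,[(375/1.7+100,332.5/1.7)],18)[0]; m=w(c,[(376.5/1.7+100,500/1.7)],18)[0]; print(E_,m,np.arctan2(*(m-E_)[1::-1]))
th=.107; g=np.array([493.46-0,-324.7])-np.array([np.cos(th),np.sin(th)])*(113.1/2-25); print(g)
to([*g,45],th+np.pi/2);print(env.state()['eef_pos'])
E
```

```text
[ 437.58412291 -330.43846329   18.        ] [ 545.95946944 -318.40786488   18.        ] 0.11055598568611935
[ 462.09043573 -328.069412  ]
move [0.0039 0.1087 0.4239] [ 0.0003  0.0002 -0.0037] mm 131.3
[ 429.69397252 -332.48536508  172.15546326]
```

Call:
send_rows(moves=[[[0.004,0.109,0.2,0,0,0],[0.004,0.109,0.3,0,0,0],[0.004,0.109,0.4,0,0,0],[0.004,0.109,0.42,0,0,0],[0.004,0.109,0.44,0,0,0],[0.004,0.109,0.46,0,0,0],[0.004,0.109,0.48,0,0,0],[0.004,0.109,0.49,0,0,0],[0.004,0.109,0.496,0,0,0],[0.004,0.109,0.496,0,0,0]]], grip=0)

```text
t: 5.83
eef_pos: [461.3, -329.9, 23.5]
tcp_rot: [3.141, 0.001, 1.67]
ft_force: [1.3, 1.4, -0.1]
opening: 0.503
```

Call:
send_rows(moves=[[[0,0,0,0,0,0],[0,0,0,0,0,0],[0,0,0,0,0,0],[0,0,0,0,0,0],[0,0,0,0,0,0],[0,0,0,0,0,0],[0,0,0,0,0,0],[0,0,0,0,0,0]]], grip=1)

```text
t: 6.5
eef_pos: [461.2, -329.7, 22.9]
tcp_rot: [3.142, -0.0, 1.67]
ft_force: [-0.8, 0.3, 2.9]
opening: 0.164
```

Call:
send_rows(moves=[[[0,0,-0.02,0,0,0],[0,0,-0.06,0,0,0],[0,0,-0.14,0,0,0],[0,0,-0.24,0,0,0],[0.1,0,-0.3,0,0,0],[0.2,0.05,-0.35,0,0,0],[0.3,0.1,-0.4,0,0,0],[0.4,0.13,-0.45,0,0,0],[0.5,0.16,-0.5,0,0,0],[0.6,0.2,-0.55,0,0,0],[0.7,0.23,-0.6,0,0,0],[0.8,0.25,-0.69,0,0,0]]])

```text
t: 7.5
eef_pos: [511.5, -81.6, 230.2]
tcp_rot: [-3.14, -0.001, 1.67]
ft_force: [2.1, 0.3, -1.0]
opening: 0.162
```

Call:
send_rows(moves=[[[0.1,0,0,0,0,0],[0.2,0,0,0,0,0],[0.28,0,0,0,0,0],[0.28,0,0,0,0,0],[0.28,0,0,0,0,0]]])

```text
t: 7.92
eef_pos: [503.5, 1.1, 230.8]
tcp_rot: [3.141, 0.0, 1.672]
ft_force: [1.2, -0.7, -0.6]
opening: 0.164
```

```bash
python3 - <<'E'
from h import *
s=env.state();print(s['eef_pos'],s['tcp_rot'],s['opening'])
c=cam('wrist'); np.savez('mic2',**c); save(c,'mic2.png',(170,60,490,300),2.5)
E
```

```text
[503.5128399    1.10187946 230.79981379] [3.14065153e+00 2.37705909e-04 1.67223117e+00] 0.16405820690600226
```

View pics/mic2.png

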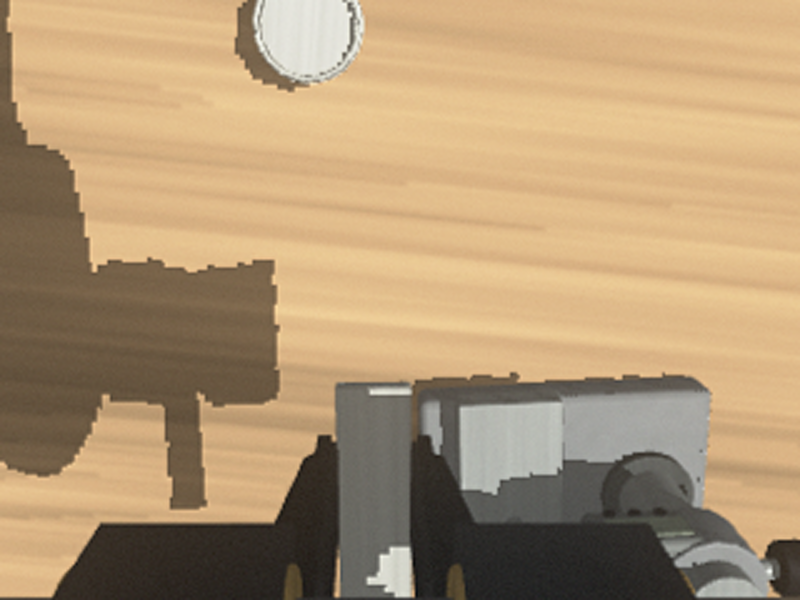

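The table's front corners are at crop (460,405) and (562,400). The strip is held straight along the tool y axis.

```bash
python3 - <<'E'
from h import *
from scipy.optimize import least_squares
A=dict(np.load('mic.npz'));B=dict(np.load('mic2.npz'))
for c,ob in((A,np.array([(333,234),(399,231)])/1.7+[100,40]),(B,np.array([(460,405),(562,400)])/2.5+[170,60])):
    P=w(c,ob,45);d=P[1]-P[0];th=np.arctan2(-d[0],d[1]);m=P.mean(0)
    print(P.round(1),np.linalg.norm(d),th,'org',m[:2]+54*np.array([np.cos(.15),np.sin(.15)]))
print('knob',w(A,np.array([(368,430)])/1.7+[100,40],200))
t=cam('top');
# strip near end centre in tool coords
E_=w(B,np.array([(374,385)])/2.5+[170,60],230.8-4)[0];s=env.state();print('near end in tool',R.from_euler('xyz',s['tcp_rot']).inv().apply(E_-s['eef_pos']))
gray=cv2.cvtColor(B['image'],cv2.COLOR_RGB2GRAY)
print(gray[205:232:1,370].tolist()); print(gray[240,340:400].tolist())
E
```

```text
[[545.9  43.9  45. ]
 [539.4  87.9  45. ]] 44.4137810035063 0.14664214845747675 org [596.03787197  73.96319253]
[[546.7  43.6  45. ]
 [539.9  87.6  45. ]] 44.53503744886681 0.15376154279188775 org [596.72309104  73.6271244 ]
knob [[596.18687682  73.70811318 200.        ]]
near end in tool [  1.4542706  -25.26120775   3.55893592]
[193, 191, 191, 189, 193, 180, 95, 99, 94, 85, 84, 85, 90, 88, 87, 91, 118, 188, 186, 184, 187, 187, 186, 184, 186, 184, 183]
[50, 47, 58, 106, 164, 154, 81, 84, 86, 82, 85, 84, 77, 95, 161, 188, 186, 182, 180, 180, 181, 181, 178, 180, 180, 184, 183, 182, 178, 183, 185, 184, 183, 190, 186, 184, 185, 186, 185, 183, 185, 187, 186, 187, 185, 184, 186, 185, 184, 186, 191, 187, 190, 186, 177, 134, 162, 160, 157, 163]
```

```bash
cat >> h.py <<'E'
O=np.array([596.3,73.8]);TH=.15
def m2w(x,y): return O+[x*np.cos(TH)-y*np.sin(TH),x*np.sin(TH)+y*np.cos(TH)]
def w2m(p): d=np.array(p[:2])-O; return np.array([d[0]*np.cos(TH)+d[1]*np.sin(TH),-d[0]*np.sin(TH)+d[1]*np.cos(TH)])
E
python3 -c "
from h import *
to([*m2w(-137,-1.5),68],TH+np.pi/2)"
```

```text
move [ 0.1871 -0.125   0.5411] [ 0.0004  0.0002 -0.0324] mm 175.8
```

Call:
send_rows(moves=[[[0.09,-0.06,0.05,0,0,-0.016],[0.187,-0.125,0.1,0,0,-0.032],[0.187,-0.125,0.2,0,0,-0.032],[0.187,-0.125,0.3,0,0,-0.032],[0.187,-0.125,0.4,0,0,-0.032],[0.187,-0.125,0.48,0,0,-0.032],[0.187,-0.125,0.52,0,0,-0.032],[0.187,-0.125,0.541,0,0,-0.032],[0.187,-0.125,0.541,0,0,-0.032],[0.187,-0.125,0.541,0,0,-0.032]]])

```text
t: 8.85
eef_pos: [461.3, 51.7, 67.9]
tcp_rot: [3.141, -0.0, 1.719]
ft_force: [0.2, -0.4, -0.5]
opening: 0.162
```

```bash
python3 - <<'E'
from h import *
s=env.state();print(s['eef_pos'],s['tcp_rot'],w2m(s['eef_pos']),s['ft_force'])
c=cam('wrist'); np.savez('mic3',**c); 
d=cam('scene');
a=c['image'][60:330,160:480,::-1];b=d['image'][210:325,270:385,::-1]
a=cv2.resize(a,None,fx=1.4,fy=1.4);b=cv2.resize(b,(a.shape[0],a.shape[0]),interpolation=2)
cv2.imwrite('pics/st.png',np.hstack([a,b[:,:350]]));print(a.shape,b.shape)
E
```

```text
[461.34222065  51.71537849  67.91863831] [ 3.14132107e+00 -1.67799067e-05  1.71921613e+00] [-136.74263356   -1.66879651] [ 0.22118571 -0.35773273 -0.51070471]
(378, 448, 3) (378, 378, 3)
```

View pics/st.png

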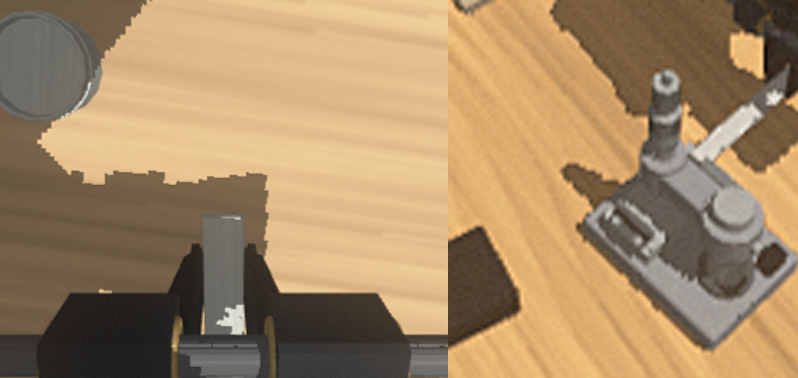

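The wrist view shows the strip straight in the jaws. The scene view shows it heading under the arm toward the spindle, with nothing touching. Next I lower it onto the front part of the table.

Call:
send_rows(moves=[[[0,0,0.02,0,0,0],[0,0,0.033,0,0,0],[0,0,0.04,0,0,0],[0,0,0.04,0,0,0],[0,0,0.04,0,0,0]]])

```text
t: 9.37
eef_pos: [460.9, 52.3, 55.4]
tcp_rot: [-3.141, -0.0, 1.72]
ft_force: [0.7, -0.7, -0.8]
opening: 0.164
```

Call:
send_rows(moves=[[[0,0,0.0015,0,0,0],[0,0,0.003,0,0,0],[0,0,0.0035,0,0,0],[0,0,0.0035,0,0,0]]])

```text
t: 9.7
eef_pos: [461.0, 52.3, 54.5]
tcp_rot: [3.141, -0.0, 1.72]
ft_force: [-0.4, -0.6, -0.6]
opening: 0.162
```

Call:
send_rows(moves=[[[0,0,0.0015,0,0,0],[0,0,0.003,0,0,0],[0,0,0.003,0,0,0],[0,0,0.003,0,0,0]]])

```text
t: 10.03
eef_pos: [461.0, 52.3, 53.6]
tcp_rot: [3.141, -0.0, 1.72]
ft_force: [0.7, 0.2, -0.9]
opening: 0.16
```

Call:
send_rows(moves=[[[0,0,0.001,0,0,0],[0,0,0.002,0,0,0],[0,0,0.002,0,0,0]]])

```text
t: 10.28
eef_pos: [460.9, 52.3, 53.0]
tcp_rot: [3.142, -0.0, 1.72]
ft_force: [0.1, 0.1, 0.9]
opening: 0.165
```

Call:
send_rows(moves=[[[0,0,0.001,0,0,0],[0,0,0.002,0,0,0],[0,0,0.002,0,0,0]]])

```text
t: 10.53
eef_pos: [460.9, 52.3, 52.4]
tcp_rot: [3.142, -0.0, 1.72]
ft_force: [-0.7, -0.2, 0.4]
opening: 0.162
```

Call:
send_rows(moves=[[[0,0,0.001,0,0,0],[0,0,0.002,0,0,0],[0,0,0.002,0,0,0]]])

```text
t: 10.78
eef_pos: [460.9, 52.3, 51.8]
tcp_rot: [3.142, -0.0, 1.72]
ft_force: [-1.9, 0.0, 1.3]
opening: 0.165
```

```bash
python3 - <<'E'
from h import *
F=[];
for i in range(5):
    c=cam('scene'); s=env.state(); F.append(np.r_[s['ft_force'],s['moment']])
print(np.mean(F,0).round(2),np.std(F,0).round(2)); 
d=c['image'][215:285,320:400,::-1]; cv2.imwrite('pics/st2.png',cv2.resize(d,None,fx=7,fy=7,interpolation=2))
# predicted strip top edges on scene for thickness options
for x in (-40,-60,-80,-100):
    for z in (45,50): print(x,z,((px(c,[*m2w(x,8-1.7),z])-[320,215])*7).round().tolist())
E
```

```text
[-0.97  0.08  1.7   0.05 -0.01 -0.01] [0.72 0.41 0.38 0.03 0.02 0.03]
-40 45 [[199.0, 334.0]]
-40 50 [[200.0, 327.0]]
-60 45 [[238.0, 301.0]]
-60 50 [[239.0, 293.0]]
-80 45 [[276.0, 267.0]]
-80 50 [[277.0, 260.0]]
-100 45 [[313.0, 235.0]]
-100 50 [[314.0, 227.0]]
```

View pics/st2.png

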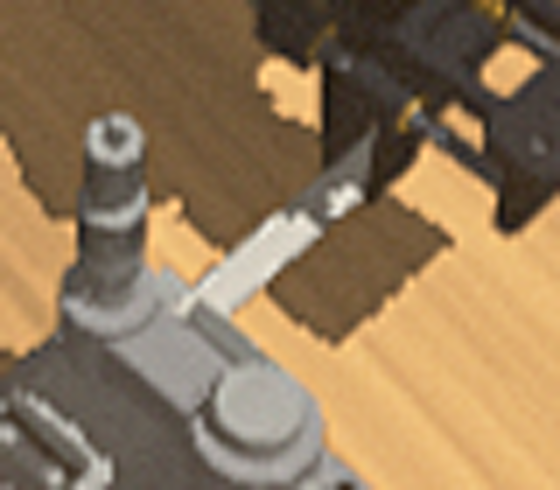

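Contact is light, about 2 N, at TCP z≈52, and the strip's lay is nearly flat. I'll tip its far end a hair down, raise to match, and slide in toward the spindle.

Call:
send_rows(moves=[[[0,0,-0.004,0.0076,0,0],[0,0,-0.004,0.0076,0,0],[0,0.02,-0.004,0.0076,0,0],[0,0.04,-0.004,0.0076,0,0],[0,0.06,-0.004,0.0076,0,0],[0,0.08,-0.004,0.0076,0,0],[0,0.095,-0.004,0.0076,0,0],[0,0.095,-0.004,0.0076,0,0]]])

```text
t: 11.7
eef_pos: [490.5, 56.6, 53.0]
tcp_rot: [-3.131, 0.0, 1.72]
ft_force: [1.9, 1.4, 2.8]
opening: 0.162
```

```bash
python3 - <<'E'
from h import *
F=[]
for i in range(4):
    cam('top'); s=env.state(); F.append(np.r_[s['ft_force'],s['moment']])
print(np.mean(F,0).round(2),w2m(s['eef_pos']),s['eef_pos'],s['tcp_rot'])
E
```

```text
[ 2.12  0.56  2.6   0.17 -0.58  0.02] [-107.91400328   -1.1535428 ] [489.77013793  56.53294313  53.15128149] [-3.13142762e+00  1.62382548e-04  1.72010329e+00]
```

Call:
send_rows(moves=[[[0,0.003,-0.001,0,0,0],[0,0.006,-0.001,0,0,0],[0,0.01,-0.001,0,0,0],[0,0.014,-0.001,0,0,0],[0,0.018,-0.001,0,0,0],[0,0.022,-0.001,0,0,0]]])

```text
t: 12.4
eef_pos: [495.5, 57.5, 53.1]
tcp_rot: [-3.129, -0.0, 1.72]
ft_force: [-2.9, -0.6, 3.6]
opening: 0.164
```

Call:
send_rows(moves=[[[0,0.003,0,0,0,0],[0,0.006,0,0,0,0],[0,0.01,0,0,0,0],[0,0.013,0,0,0,0],[0,0.016,0,0,0,0]]])

```text
t: 12.82
eef_pos: [500.4, 58.2, 53.1]
tcp_rot: [-3.13, -0.0, 1.72]
ft_force: [-4.4, -1.0, 3.9]
opening: 0.163
```

Call:
send_rows(moves=[[[0,0.003,0,0,0,0],[0,0.006,0,0,0,0],[0,0.01,0,0,0,0],[0,0.013,0,0,0,0],[0,0.016,0,0,0,0]]])

```text
t: 13.23
eef_pos: [505.1, 58.9, 53.1]
tcp_rot: [-3.129, -0.0, 1.72]
ft_force: [-4.1, -0.5, 5.0]
opening: 0.165
```

Call:
send_rows(moves=[[[0,0,-0.0025,0,0,0],[0,0.003,-0.0025,0,0,0],[0,0.006,-0.0025,0,0,0],[0,0.01,-0.0025,0,0,0],[0,0.013,-0.0025,0,0,0],[0,0.016,-0.0025,0,0,0]]])

```text
t: 13.73
eef_pos: [510.0, 59.6, 53.7]
tcp_rot: [-3.13, -0.0, 1.72]
ft_force: [-2.2, -0.5, 3.2]
opening: 0.163
```

Call:
send_rows(moves=[[[0,0.003,0,0,0,0],[0,0.006,0,0,0,0],[0,0.009,0,0,0,0],[0,0.012,0,0,0,0],[0,0.015,0,0,0,0]]])

```text
t: 14.15
eef_pos: [514.4, 60.3, 53.7]
tcp_rot: [-3.13, -0.0, 1.72]
ft_force: [-2.5, -0.1, 4.0]
opening: 0.158
```

Call:
send_rows(moves=[[[0,0.002,-0.001,0,0,0],[0,0.004,-0.001,0,0,0],[0,0.006,-0.001,0,0,0],[0,0.008,-0.001,0,0,0],[0,0.01,-0.001,0,0,0],[0,0.012,-0.001,0,0,0]]])

```text
t: 14.65
eef_pos: [518.0, 60.9, 54.0]
tcp_rot: [-3.13, -0.0, 1.72]
ft_force: [-1.2, 0.2, 0.2]
opening: 0.165
```

Call:
send_rows(moves=[[[0,0.0015,0,0,0,0],[0,0.003,0,0,0,0],[0,0.0045,0,0,0,0],[0,0.006,0,0,0,0]]])

```text
t: 14.98
eef_pos: [519.7, 61.1, 53.9]
tcp_rot: [-3.13, -0.0, 1.72]
ft_force: [-2.4, -0.1, 0.0]
opening: 0.162
```

Call:
send_rows(moves=[[[0,0.0015,0,0,0,0],[0,0.003,0,0,0,0],[0,0.0045,0,0,0,0]]])

```text
t: 15.23
eef_pos: [521.1, 61.3, 53.9]
tcp_rot: [-3.13, -0.0, 1.72]
ft_force: [-0.6, -0.2, -0.1]
opening: 0.164
```

Call:
send_rows(moves=[[[0,0.0015,0,0,0,0],[0,0.003,0,0,0,0],[0,0.0045,0,0,0,0]]])

```text
t: 15.48
eef_pos: [522.4, 61.5, 53.9]
tcp_rot: [-3.13, -0.0, 1.72]
ft_force: [-1.2, -0.4, 0.4]
opening: 0.161
```

Call:
send_rows(moves=[[[0,0.0015,0,0,0,0],[0,0.003,0,0,0,0],[0,0.0045,0,0,0,0]]])

```text
t: 15.73
eef_pos: [522.8, 61.6, 53.8]
tcp_rot: [-3.127, -0.0, 1.72]
ft_force: [-6.5, -2.3, 5.0]
opening: 0.164
```

Call:
send_rows(moves=[[[0,0.0015,0,0,0,0],[0,0.003,0,0,0,0],[0,0.003,0,0,0,0]]])

```text
t: 15.98
eef_pos: [522.8, 61.7, 53.8]
tcp_rot: [-3.126, -0.0, 1.72]
ft_force: [-8.7, -2.7, 6.8]
opening: 0.164
```

Resistance began at TCP x≈522.6, about 9 N, which matches the tip reaching the stop. I'll relieve the push, level the tool and release.

Call:
send_rows(moves=[[[0,-0.0035,0,0,0,0],[0,-0.0035,0.002,-0.004,0,0],[0,-0.0035,0.0035,-0.0076,0,0],[0,-0.0035,0.0035,-0.0076,0,0]]])

```text
t: 16.32
eef_pos: [522.7, 61.6, 53.2]
tcp_rot: [-3.141, -0.0, 1.72]
ft_force: [-7.2, -1.6, 9.3]
opening: 0.166
```

Call:
send_rows(moves=[[[0,0,0,0,0,0],[0,0,0,0,0,0],[0,0,0,0,0,0],[0,0,0,0,0,0]]], grip=0.3)

```text
t: 16.65
eef_pos: [523.8, 61.7, 52.8]
tcp_rot: [3.141, -0.0, 1.72]
ft_force: [-0.4, 0.5, 0.1]
opening: 0.335
```

Call:
send_rows(moves=[[[0,0,-0.03,0,0,0],[0,0,-0.1,0,0,0],[0,-0.05,-0.2,0,0,0],[0,-0.1,-0.3,0,0,0],[0,-0.15,-0.4,0,0,0],[0,-0.15,-0.5,0,0,0],[0,-0.15,-0.55,0,0,0],[0,-0.15,-0.55,0,0,0]]])

```text
t: 17.32
eef_pos: [480.1, 55.0, 221.8]
tcp_rot: [3.135, 0.001, 1.72]
ft_force: [-0.6, 0.2, 0.5]
opening: 0.345
```

```bash
python3 - <<'E'
from h import *
s=env.state();print(s['eef_pos'],s['tcp_rot'])
c=cam('wrist'); np.savez('mic4',**c); save(c,'mic4.png',(240,90,440,290),3)
t=cam('top');
E
```

```text
[480.0669019   55.00593621 221.78041965] [3.13505253e+00 1.04457711e-03 1.72020186e+00]
```

View pics/mic4.png

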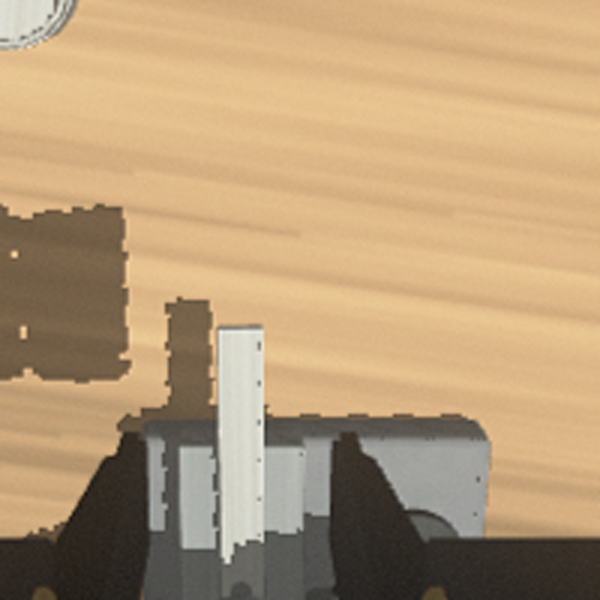

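The strip lies on the table. Its edges are at crop 218–264 and the table edges at 181–304, so it is centred to about 0.5 mm and parallel. Next I check the near-end position against the length.

```bash
python3 - <<'E'
from h import *
c=dict(np.load('mic4.npz'))
for z in (48,51): print('near end mic',w2m(w(c,[(241/3+240,326.5/3+90)],z)[0]))
print('table front',w2m(w(c,[(242.5/3+240,446/3+90)],45)[0]))
print('near end at grasp tool y -25.3; TCP at contact',w2m([522.7,61.6]))
s=env.state();to([*m2w(0,-1.2),260],TH+np.pi/2)
E
```

```text
near end mic [-99.44961525  -0.35445488]
near end mic [-100.36117257   -0.36026542]
table front [-53.44942192   0.20470784]
near end at grasp tool y -25.3; TCP at contact [-74.59669655  -1.0643606 ]
move [-3.000e-04  3.962e-01 -1.386e-01] [ 0.0009  0.0001 -0.0004] mm 125.9
```

The near end at −100 is consistent with home if the length is 125 (the top view gave about 123). To be sure, I'll push its end gently with closed fingers.

Call:
send_rows(moves=[[[0,0,0.1,0,0,0],[0,0,0.2,0,0,0],[0,0,0.3,0,0,0],[0,0,0.4,0,0,0],[0,0,0.48,0,0,0],[0,0,0.53,0,0,0],[0,0,0.56,0,0,0],[0,0,0.563,0,0,0],[0,0,0.563,0,0,0]]], grip=1)

```text
t: 18.17
eef_pos: [478.7, 55.0, 48.4]
tcp_rot: [-3.14, -0.0, 1.72]
ft_force: [-0.2, -0.5, 0.2]
opening: 0.007
```

Call:
send_rows(moves=[[[0,0.003,0,0,0,0],[0,0.006,0,0,0,0],[0,0.009,0,0,0,0],[0,0.012,0,0,0,0],[0,0.015,0,0,0,0],[0,0.018,0,0,0,0],[0,0.018,0,0,0,0]]])

```text
t: 18.75
eef_pos: [484.6, 55.8, 49.1]
tcp_rot: [3.141, -0.0, 1.72]
ft_force: [0.3, -1.0, 0.2]
opening: 0.005
```

Call:
send_rows(moves=[[[0,0.0015,0,0,0,0],[0,0.003,0,0,0,0],[0,0.0045,0,0,0,0],[0,0.0045,0,0,0,0]]])

```text
t: 19.08
eef_pos: [485.8, 56.0, 48.9]
tcp_rot: [3.142, -0.0, 1.72]
ft_force: [-0.2, -0.2, 0.8]
opening: 0.006
```

Call:
send_rows(moves=[[[0,0.0015,0,0,0,0],[0,0.003,0,0,0,0],[0,0.0045,0,0,0,0],[0,0.0045,0,0,0,0]]])

```text
t: 19.42
eef_pos: [487.1, 56.2, 49.0]
tcp_rot: [3.141, -0.0, 1.72]
ft_force: [0.3, -0.1, 0.0]
opening: 0.006
```

Call:
send_rows(moves=[[[0,0.0015,0,0,0,0],[0,0.003,0,0,0,0],[0,0.0045,0,0,0,0],[0,0.0045,0,0,0,0]]])

```text
t: 19.75
eef_pos: [487.5, 56.4, 48.8]
tcp_rot: [-3.14, -0.0, 1.72]
ft_force: [-5.1, -0.7, 1.9]
opening: 0.006
```

Call:
send_rows(moves=[[[0,0.001,0,0,0,0],[0,0.002,0,0,0,0],[0,0.003,0,0,0,0],[0,0.003,0,0,0,0]]])

```text
t: 20.08
eef_pos: [487.6, 56.4, 48.7]
tcp_rot: [-3.138, -0.001, 1.72]
ft_force: [-7.6, -2.7, 3.5]
opening: 0.005
```

The fingers stopped rigidly on contact with the near end (−100.3), which confirms it is home. Next I back off and go above the knob, pre-rotating anticlockwise.

Call:
send_rows(moves=[[[0,-0.03,0,0,0,0],[0,-0.06,0,0,0,0],[0,-0.06,-0.1,0,0,0],[0,-0.06,-0.22,0,0,0],[0,-0.06,-0.34,0,0,0],[0,-0.06,-0.46,0,0,0],[0,-0.06,-0.58,0,0,0],[0,-0.06,-0.66,0,0,0],[0,0,-0.66,0,0,-0.08],[0,0.1,-0.66,0,0,-0.16],[0,0.2,-0.66,0,0,-0.24],[0,0.2,-0.66,0,0,-0.32]]], grip=-0.1)

```text
t: 21.08
eef_pos: [552.1, 65.7, 246.8]
tcp_rot: [3.139, 0.002, 2.226]
ft_force: [-0.5, -0.3, 0.0]
opening: 0.552
```

```bash
python3 - <<'E'
from h import *
s=env.state();print(s['eef_pos'],s['tcp_rot'],s['moment'])
to([*m2w(0,-.7),240],2.6)
E
```

```text
[552.09940185  65.69726145 246.78269703] [3.13895192e+00 1.68337091e-03 2.22624332e+00] [0.09867334 0.09998904 0.02216388]
move [-0.0704  0.1321  0.0231] [ 0.0015  0.0014 -0.2379] mm 45.4
```

Call:
send_rows(moves=[[[-0.035,0.066,0,0.001,0.001,-0.08],[-0.07,0.132,0,0.001,0.001,-0.16],[-0.07,0.132,0,0.001,0.001,-0.238],[-0.07,0.132,0.05,0.001,0.001,-0.238],[-0.07,0.132,0.12,0.001,0.001,-0.238],[-0.07,0.132,0.17,0.001,0.001,-0.238],[-0.07,0.132,0.2,0.001,0.001,-0.238],[-0.07,0.132,0.209,0.001,0.001,-0.238],[-0.07,0.132,0.209,0.001,0.001,-0.238],[-0.07,0.132,0.209,0.001,0.001,-0.238]]])

```text
t: 21.92
eef_pos: [593.1, 72.7, 185.0]
tcp_rot: [-3.141, -0.001, 2.594]
ft_force: [0.6, -0.5, 0.5]
opening: 0.547
```

```bash
python3 - <<'E'
from h import *
s=env.state();print(s['eef_pos'],s['tcp_rot'],w2m(s['eef_pos']),s['ft_force'],s['moment'],s['joints'])
c=cam('scene');d=c['image'][190:290,290:400,::-1]; cv2.imwrite('pics/kn.png',cv2.resize(d,None,fx=5,fy=5,interpolation=2))
E
```

```text
[593.0894882   72.67543749 184.96153402] [-3.14100675e+00 -9.39394724e-04  2.59402697e+00] [-3.34251373 -0.632162  ] [ 0.63880308 -0.46820818  0.47925674] [0.08065026 0.09069276 0.06689268] [ 1.14155879e-02  4.91910301e-01  1.67083739e+00  1.75237978e-06
  9.79952100e-01 -2.58261263e+00]
```

View pics/kn.png

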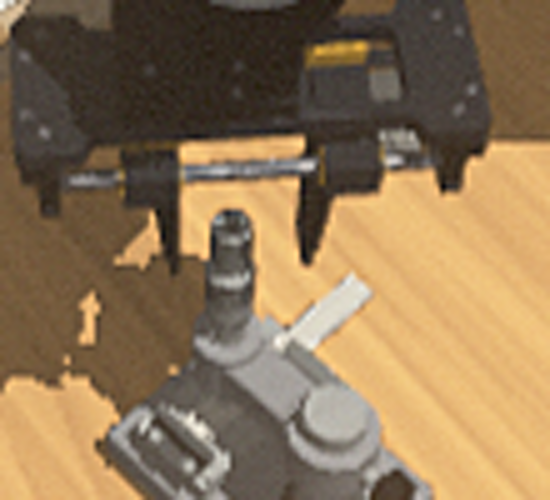

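The jaws straddle the knob, with the fingers at crop 170 and 312 and the knob at 232. The TCP is 3.3 mm short in x, so I'll correct that.

```bash
python3 -c "
from h import *
to([*m2w(0,-.7),184],2.594)"
```

```text
move [-0.0084  0.0068  0.004 ] [-0.0002 -0.0003  0.    ] mm 3.4
```

Call:
send_rows(moves=[[[-0.0085,0.007,0.003,0,0,0],[-0.0085,0.007,0.003,0,0,0],[-0.0085,0.007,0.003,0,0,0]]], grip=0.5)

```text
t: 22.22
eef_pos: [596.4, 73.2, 183.7]
tcp_rot: [-3.141, -0.001, 2.594]
ft_force: [-0.4, -0.2, -0.4]
opening: 0.397
```

Call:
send_rows(moves=[[[0,0,0,0,0,0],[0,0,0,0,0,0],[0,0,0,0,0,0],[0,0,0,0,0,0],[0,0,0,0,0,0],[0,0,0,0,0,0]]], grip=1)

```text
t: 22.72
eef_pos: [596.9, 72.7, 183.6]
tcp_rot: [-3.141, 0.0, 2.594]
ft_force: [4.5, -3.1, -0.9]
opening: 0.182
```

```bash
cat > st.py <<'E'
from h import *
F=[]
for i in range(5):
    cam('top'); s=env.state(); F.append(np.r_[s['ft_force'],s['moment']])
print('F',np.mean(F,0).round(3),'p',s['eef_pos'].round(2),'yaw',round(s['tcp_rot'][2],3),'j6',s['joints'][5].round(3),'op',round(s['opening']*95,1),s['t'])
E
python3 st.py
```

```text
F [ 4.346 -3.437 -0.975 -0.454 -0.682  0.012] p [596.9   72.72 183.52] yaw 2.594 j6 -2.582 op 17.5 22.9667
```

Call:
send_rows(moves=[[[-0.003,0,0,0,0,0.035],[-0.003,0,0,0,0,0.105],[-0.003,0,0,0,0,0.175],[-0.003,0,0,0,0,0.245],[-0.003,0,0,0,0,0.315],[-0.003,0,0,0,0,0.385]]])

```text
t: 23.47
eef_pos: [596.8, 73.0, 183.5]
tcp_rot: [-3.14, -0.001, 1.984]
ft_force: [-0.0, 2.1, 1.5]
opening: 0.181
```

```bash
python3 st.py
```

```text
F [-0.431  2.119  1.747  0.556  0.156 -0.037] p [596.81  72.93 183.51] yaw 1.993 j6 -1.981 op 17.5 23.7167
```

```bash
cat > q.py <<'E'
from h import *
s=env.state(); a=(s['moment'][2].round(3),s['tau'][5].round(4),s['qvel'][5].round(3),s['joints'][5].round(3))
M=[];T=[]
for i in range(4): cam('top'); u=env.state(); M.append(u['moment'][2]);T.append(u['tau'][5])
print('moving Mz,tau6,qd6,j6',a,'| still Mz',np.mean(M).round(3),'tau',np.round(T,4),'F',u['ft_force'].round(1),'t',u['t'])
E
python3 q.py
```

```text
moving Mz,tau6,qd6,j6 (np.float64(0.03), np.float64(0.0647), np.float64(0.008), np.float64(-1.981)) | still Mz 0.027 tau [ 0.0014 -0.0143 -0.0159 -0.0106] F [0.  3.6 3.7] t 23.9167
```

Call:
send_rows(moves=[[[0,0,0,0,0,0.07],[0,0,0,0,0,0.14],[0,0,0,0,0,0.21]]])

```text
t: 24.17
eef_pos: [596.8, 73.1, 183.5]
tcp_rot: [-3.14, -0.001, 1.655]
ft_force: [-1.4, 5.7, 3.8]
opening: 0.182
```

```bash
python3 q.py
```

```text
moving Mz,tau6,qd6,j6 (np.float64(-0.005), np.float64(-2.1914), np.float64(1.313), np.float64(-1.644)) | still Mz -0.016 tau [-1.177   1.6916  0.6042  0.1474] F [-1.3  5.6  3.6] t 24.3667
```

Call:
send_rows(moves=[[[0,0,0,0,0,0.07],[0,0,0,0,0,0.14],[0,0,0,0,0,0.21]]])

```text
t: 24.62
eef_pos: [596.9, 73.4, 183.5]
tcp_rot: [-3.139, -0.001, 1.325]
ft_force: [-0.9, 6.6, 2.9]
opening: 0.181
```

```bash
python3 q.py
```

```text
moving Mz,tau6,qd6,j6 (np.float64(0.005), np.float64(-2.19), np.float64(1.311), np.float64(-1.314)) | still Mz -0.024 tau [-1.1758  1.6925  0.6049  0.148 ] F [-1.9  6.9  3.4] t 24.8167
```

tau6 is repeatable to about 0.001 Nm between identical strokes, so it should show the ratchet slipping. I'll continue with identical strokes.

Call:
send_rows(moves=[[[0,0,0,0,0,0.07],[0,0,0,0,0,0.14],[0,0,0,0,0,0.21]]])

```text
t: 25.07
eef_pos: [597.0, 73.6, 183.5]
tcp_rot: [-3.14, -0.0, 0.995]
ft_force: [-0.8, 8.7, 2.2]
opening: 0.181
```

```bash
python3 q.py
```

```text
moving Mz,tau6,qd6,j6 (np.float64(-0.015), np.float64(-2.1896), np.float64(1.312), np.float64(-0.984)) | still Mz -0.034 tau [-1.176   1.6922  0.6048  0.148 ] F [-0.8  8.7  2.3] t 25.2667
```

Call:
send_rows(moves=[[[0,0,0,0,0,0.07],[0,0,0,0,0,0.14],[0,0,0,0,0,0.21]]])

```text
t: 25.52
eef_pos: [597.2, 73.7, 183.5]
tcp_rot: [-3.14, -0.0, 0.665]
ft_force: [0.8, 10.1, 2.0]
opening: 0.182
```

```bash
python3 q.py
```

```text
moving Mz,tau6,qd6,j6 (np.float64(-0.007), np.float64(-2.1827), np.float64(1.312), np.float64(-0.654)) | still Mz 0.007 tau [-1.1649  1.7019  0.6136  0.1565] F [1.2 8.8 1.8] t 25.7167
```

Call:
send_rows(moves=[[[0,0,0,0,0,0.07],[0,0,0,0,0,0.14],[0,0,0,0,0,0.21]]])

```text
t: 25.97
eef_pos: [597.4, 73.8, 183.5]
tcp_rot: [-3.14, -0.0, 0.335]
ft_force: [2.8, 9.9, 1.2]
opening: 0.183
```

```bash
python3 q.py
```

```text
moving Mz,tau6,qd6,j6 (np.float64(0.054), np.float64(-2.1686), np.float64(1.312), np.float64(-0.324)) | still Mz 0.01 tau [-1.1487  1.718   0.63    0.1732] F [1.4 9.  1.4] t 26.1667
```

Torque rose by 0.025 Nm, exactly the free-to-slip difference. One more stroke should show a plateau.

Call:
send_rows(moves=[[[0,0,0,0,0,0.07],[0,0,0,0,0,0.14],[0,0,0,0,0,0.21]]])

```text
t: 26.42
eef_pos: [597.7, 73.8, 183.5]
tcp_rot: [-3.14, -0.0, 0.006]
ft_force: [3.5, 10.0, 0.1]
opening: 0.182
```

```bash
python3 q.py
```

```text
moving Mz,tau6,qd6,j6 (np.float64(0.058), np.float64(-2.1706), np.float64(1.312), np.float64(0.006)) | still Mz 0.009 tau [-1.1516  1.7141  0.6265  0.1697] F [ 2.5 10.3  0. ] t 26.6167
```

Call:
send_rows(moves=[[[0,0,0,0,0,0.07],[0,0,0,0,0,0.14],[0,0,0,0,0,0.21]]])

```text
t: 26.87
eef_pos: [598.0, 73.7, 183.6]
tcp_rot: [-3.14, -0.0, -0.324]
ft_force: [5.2, 8.8, 0.0]
opening: 0.183
```

```bash
python3 q.py
```

```text
moving Mz,tau6,qd6,j6 (np.float64(0.042), np.float64(-2.1723), np.float64(1.312), np.float64(0.336)) | still Mz 0.017 tau [-1.1545  1.7105  0.6231  0.1664] F [ 4.5 10.1 -0.7] t 27.0667
```

Plateau confirmed: the ratchet is slipping, with an estimated 0.7–1.3 rad so far. One last stroke, easing the side load, then release and go straight up.

Call:
send_rows(moves=[[[0,-0.001,0,0,0,0.07],[0,-0.002,0,0,0,0.14],[0,-0.003,0,0,0,0.21],[0,-0.003,0,0,0,0.21]]])

```text
t: 27.4
eef_pos: [598.3, 73.8, 183.5]
tcp_rot: [-3.141, -0.0, -0.656]
ft_force: [4.3, 4.8, 1.5]
opening: 0.184
```

```bash
python3 q.py
```

```text
moving Mz,tau6,qd6,j6 (np.float64(0.037), np.float64(1.9433), np.float64(-0.167), np.float64(0.669)) | still Mz -0.018 tau [0.9273 0.264  0.0663 0.0179] F [ 4.9  4.1 -0.4] t 27.6
```

Call:
send_rows(moves=[[[0,0,0,0,0,0],[0,0,0,0,0,0],[0,0,0,0,0,0],[0,0,0,0,0,0]]], grip=0)

```text
t: 27.93
eef_pos: [597.0, 73.3, 183.2]
tcp_rot: [3.14, 0.002, -0.649]
ft_force: [-0.6, 1.0, 0.1]
opening: 0.411
```

Call:
send_rows(moves=[[[0,0,-0.05,0,0,0],[0,0,-0.12,0,0,0],[0,0,-0.2,0,0,0],[0,0,-0.3,0,0,-0.05],[0,0.1,-0.35,0,0,-0.1],[0,0.2,-0.35,0,0,-0.15],[0,0.3,-0.35,0,0,-0.2],[0,0.4,-0.35,0,0,-0.2],[0,0.4,-0.35,0,0,-0.2]]])

```text
t: 28.68
eef_pos: [522.3, -24.8, 288.8]
tcp_rot: [3.14, 0.002, -0.337]
ft_force: [0.9, -0.2, 0.1]
opening: 0.498
```

```bash
python3 - <<'E'
from h import *
s=env.state();print(s['eef_pos'],s['tcp_rot'],s['ft_force'],s['t'])
c=cam('scene');t=cam('top')
a=cv2.resize(c['image'][200:310,300:410,::-1],(400,400),interpolation=2);b=cv2.resize(t['image'][140:240,220:320,::-1],(400,400),interpolation=2)
cv2.imwrite('pics/end.png',np.hstack([a,b]))
E
```

```text
[522.27218883 -24.77846363 288.8474614 ] [ 3.13971916e+00  2.42036765e-03 -3.36981679e-01] [ 0.90698318 -0.15543519  0.11886472] 28.6833
```

View pics/end.png

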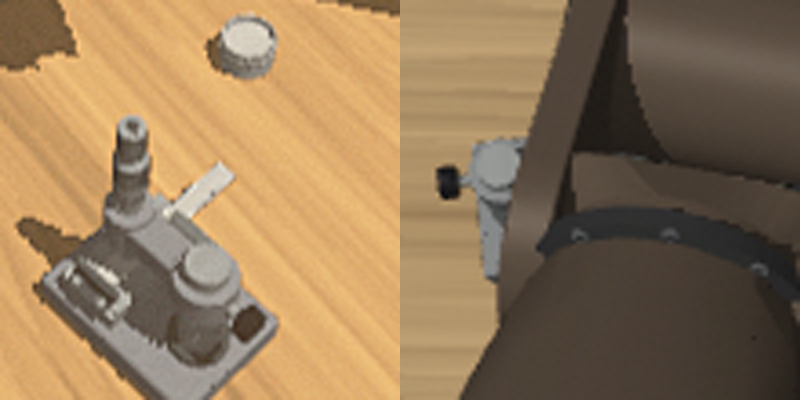

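The scene view shows the strip still straight under the spindle, with the gripper clear (the top view is blocked by the arm). I'm handing it in.

```bash
python3 -c "
from cell import env
print(env.job_done(), env.state()['t'])"
```

```text
the job is handed in; nothing more can be done
the job is handed in; nothing more can be done
```

I laid the long silver strip on the micrometer table, slid it home and clamped it with the ratchet, then handed the job in at about 29 s of the 72 s allowed. No verdict is reported, so this rests on my own checks.

- **Home against the stop:** Resistance came at about 9 N when I slid the strip in. Pushing its near end with closed fingers then met a rigid stop at once, at about 8 N. In the picture after release it lay centred to about 0.5 mm and parallel. My length estimates differed by about 2 mm: roughly 123 mm from the top camera and 125 mm from the contact.
- **Sliding in:** Drag rose to about 4–5 N under the tilted tip, so I raised the strip slightly and went on.
- **Clamping:** I turned the knob in one grasp through about 3.25 rad. Joint-6 torque stepped up by 0.025 Nm after about 2 rad and stayed there, which matches the difference between free turning and ratchet slip. I estimate the ratchet slipped about 1.0–1.4 rad, but I could not see it directly. The wrist moment reading was too noisy to confirm it alone.
- **Side load:** The knob grasp was about 1 mm off axis, giving up to 10 N sideways. I eased this before releasing.
- **Last picture:** The scene view showed the strip still in place and the gripper well clear. The arm blocked the top view, and I did not recheck the other things on the bench one by one. No unexpected contact forces showed up on the way.

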